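# Turn the pot stand cork side down on the cupboard riser

## Task

The flat pot stand on the chrome riser was put away wrong way up, with its cork face on top. Slide it along the riser until it sticks out about 5 cm over the open end (the end without a lip), get under the overhanging edge to tip it up and turn it over so that the blue face is on top, then push it along the riser until it lies flat and square against the raised lip at the other end. Do not let it fall off the riser, and leave the tins and everything else where they stand.

Things in the scene. Friction and masses are not known exactly. Their poses are not given: they have to be found in the camera images.
- riser: Fixed chrome riser. Top sheet 280 (x) by 400 (y) mm, 6 thick, its top 130 above the origin (centre of the foot, on the table); z up. End y = -200 is open: no lip, legs 30 mm inside it, nothing under it for 100 mm. Along the +y end runs a dark lip 12 mm high, inner face at y = +194. The lane round x = -60 (x below +5) is free from end to end; the +x half holds the tins.
- stand: Loose flat pot stand 110 (x) by 130 (y) by 8 (z) mm, 110 to 210 g; blue enamelled metal on -z, brown cork on +z; origin at its centre. Starts flat in the riser's lane, cork up, y along the riser's y within 0.1 rad, edge 10 to 60 mm inside the open end. Friction about 0.6 on the riser; it may creep along while tipped, and drops over freely past upright.
- tins: Stack of three round aluminium cake tins, 124 mm across, 94 mm high, standing on the rear half of the riser near x = +75 mm, origin under its centre. Leave alone.
- jar: Glass jar with steel screw lid, 72 mm across, 100 mm high, under the riser towards its lip end; origin under its centre. Leave alone.
- ramekin: White porcelain ramekin, 84 mm across, 48 mm high, under the riser; origin under its centre. Leave alone.
- spatula: Steel spatula with black handle, 220 mm long, lying flat on the table, under the riser along its length. Leave alone.
Not all that is in view belongs to the job. Several things have the shape of the stand; the one meant has the colours described above.

How it is judged:
By the outcome, as a careful person would: the job done as asked, in the order asked, and still so for the second after the job is handed in, with the robot touching nothing.
It also fails if it takes over 54 s, if anything falls off the work surface, if the arm or the gripper's body presses on something with over 40 N, if the wrist force passes 120 N, or if a joint passes its speed limit or range.

## Robot

A 6-joint arm with a two-finger parallel gripper is mounted at the origin on the work surface. World frame = base frame: x ahead of the robot, y to its left, z up, the work surface at z = 0. Lengths are in m, angles in rad, forces in N, time in s.
With the tool pointing down it reaches from about 0.25 to 0.8 m from the base axis. Payload 8.5 kg.
Tool frame: the origin (TCP) lies on the centre line of the jaws, within the pads' length; the fingertips stand 14 mm ahead of it and the grasp point (between the pads) lies 5 mm behind it; z points along the fingers, y is the line along which they close (so a half turn about z gives the same grasp; the last joint's range is limited). The gripper opens to 85 mm and grips with 20 to 120 N. Pads are 22 mm wide; open, the fingers measure 114 mm over their backs; the gripper's body (76 mm by 85 mm) begins 54 mm behind the grasp point. The pads swing forward as they close: fully open they stand 13 mm farther back than shut.
Start: joints at [1.29, 0.238, -0.013, 1.319, 0, 1.571], TCP at [0.145, 0.504, 0.245] pointing down, gripper open.
Joint ranges: [-2.66, 2.66], [-1.03, 1.9], [-1.14, 1.46], [-1.82, 2.27], [-1.45, 1.34], [-3.14, 3.14]. Speed limits (rad/s): [2.22, 2.22, 2.79, 3.14, 3.14, 3.14].

## Interface

Orientations are given as a unit quaternion [x, y, z, w].
In Python, from plant import robot gives the robot as it stands. The module is installed in compiled form; this text tells all that it offers.
- The arm moves only by the tool jog_arm, never from a script. Its argument "steps" is a list of rows, each a list of 7 numbers: the finger opening in m, from 0 to 0.0854, then the shift along the tool's x, y, z in m, then the turn, a rotation vector about the tool's x, y, z in degrees. A call has 1 to 5 rows; each row shifts and turns the commanded pose from where the row before left it, along the tool's axes as they then stand; what a row does not reach is not made up. A row lasts 1/12 s, in which the tool goes at most 41.7 mm and 7.16 degrees, less where a joint would pass 70% of its speed; a pose out of reach is approached as far as the arm can. A call with a gripper value outside its range is refused whole. The fingers move at their own pace and stop on an object; "newtons" is the grip in N (left out, the last holds). Time passes only in rows, so rows that do not move let the fingers close. It gives the time, the measured TCP pose, the force, the opening and the grip force at its end, in the units of the state.
- robot.sense(): the state, without advancing time (a new reading comes with each control period).
- robot.get_image(name): name is "side" or "top"; returns the picture (480x640x3 uint8, red, green, blue); there is no depth.
- robot.camera_params(name): a dict with "intrinsics" (3x3 intrinsics, pixels), "R" (3x3) and "t" (3): a world point X has camera coordinates R X + t. Camera axes: x right, y down, z forward; pixel columns grow to the right and rows downward; lengths in m; the calibration is good to about 2 mm. A picture is of the moment at which its call begins. camera_params takes no time and is no camera call.
- robot.job_done(): hands the job in; it is judged then, once.
The state is a dict: "clock": time; "qpos": joint angles; "dq": joint speeds; "joint_efforts": joint torques, N m; "tool_pos": TCP position; "eef_rot": TCP orientation; "force": force on the tool from outside, world axes, zero at the start; "torque": the same for the moment, N m; "gripper_width": finger opening in m; "grasp_force": force on a finger pad.
Only numpy, scipy, OpenCV 4.12 (cv2) and the standard library are available. Lean on these libraries where they do the work, as an engineer would, in place of code of your own. Each camera call takes 0.05 s, during which the arm holds its last target. There are 200 camera calls.

## Working session

There is one attempt and no reset: what is moved stays moved. The work goes in short steps, Python scripts to look and compute and a tool call to move; the robot and the scene stay as the last step left them, time stands still between calls to the robot, and variables do not carry over. Pictures are saved under pics/ and viewed, at most 11 in all, crops included, and the job is handed in when it is done.

Besides the shell and the picture viewer there is one more tool, called after "Call:" as a command line: name --pt "numbers of a row" for each row, then --argument value for the rest. jog_arm: Moves the arm, as the interface text tells. Its arguments: {"type":"object","properties":{"steps":{"type":"array"},"newtons":{"type":"number"}},"required":["steps"]}

```bash
mkdir -p pics; python3 - <<'E'
from plant import robot
import cv2
for n in("side","top"):
    cv2.imwrite(f"pics/{n}0.png",robot.get_image(n)[...,::-1]); c=robot.camera_params(n); print(n,c)
print(robot.sense())
E
```

```text
side {'intrinsics': array([[588.7751466 ,   0.        , 315.91981616],
       [  0.        , 588.7751466 , 233.7644838 ],
       [  0.        ,   0.        ,   1.        ]]), 'R': array([[-6.67921235e-01,  7.44231880e-01, -3.63916676e-04],
       [ 7.06797720e-01,  6.34172148e-01, -3.13468768e-01],
       [-2.33062665e-01, -2.09629662e-01, -9.49598441e-01]]), 't': array([ 0.31548548, -0.38332386,  1.1916597 ])}
top {'intrinsics': array([[440.29780767,   0.        , 318.94254018],
       [  0.        , 440.29780767, 238.55894296],
       [  0.        ,   0.        ,   1.        ]]), 'R': array([[-0.0222299 , -0.9995523 , -0.0200259 ],
       [-0.99838534,  0.02324239, -0.05183147],
       [ 0.05227372,  0.01884136, -0.99845504]]), 't': array([0.08580812, 0.5272    , 0.86616821])}
{'clock': 0.1, 'qpos': array([ 1.28996673e+00,  2.38673835e-01, -1.41809741e-02,  1.31920907e+00,
       -6.65056259e-06,  1.57080984e+00]), 'dq': array([ 4.45986146e-04, -8.17984263e-04,  9.55388053e-05, -1.98509026e-03,
        2.52131849e-03, -5.64210697e-04]), 'joint_efforts': array([-3.70987182e-04, -5.39720678e+01,  3.46998274e+01,  1.34213033e-02,
       -8.08333812e-05, -4.56482596e-06]), 'tool_pos': array([0.14540516, 0.50407956, 0.24476225]), 'eef_rot': array([ 1.39960506e-01,  9.90156884e-01, -6.28006450e-04, -8.54028861e-05]), 'force': array([-0.70208331, -0.06108148, -0.14990486]), 'torque': array([-0.00261824, -0.04584015,  0.0073902 ]), 'grasp_force': 0.0, 'gripper_width': 0.08525734515907694}
```

View pics/side0.png

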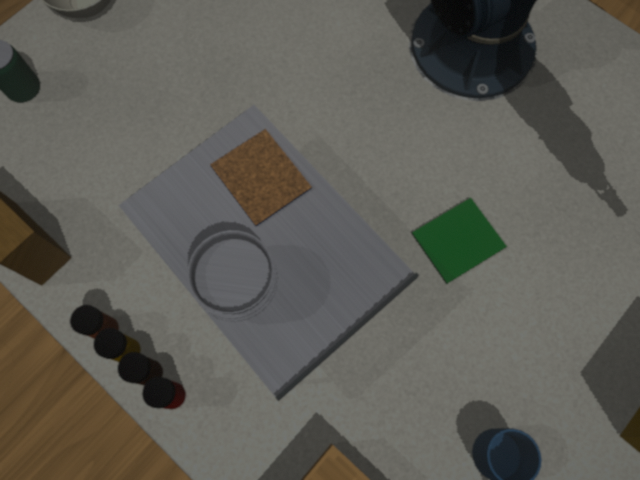

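View pics/top0.png

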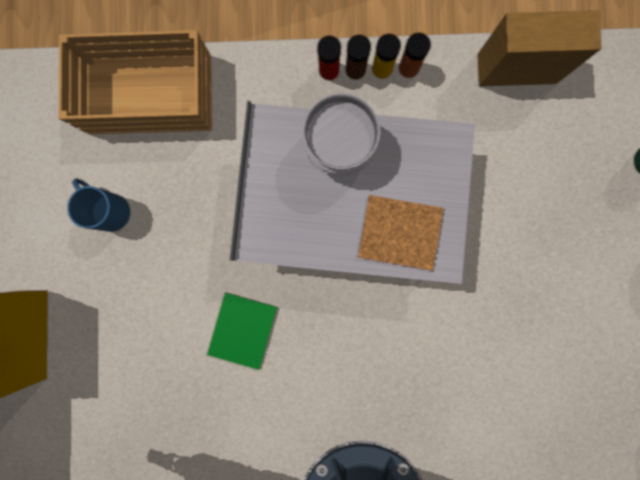

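The side view shows the riser with the cork plate at (261,177), the tins at (230,270) and a dark lip from (278,396) to (416,275). The top view shows the riser corners at about (250,103), (474,125), (463,283) and (233,260).
Things that could be taken for the stand: the brown cork plate on the riser (top 401,233) and the green plate on the table (top 243,330). I choose the cork one on the riser and check it in a close crop.

```bash
cat > h.py <<'E'
from plant import robot
import numpy as np, cv2
from scipy.spatial.transform import Rotation as Ro
def w(n,u,v,z):
    c=robot.camera_params(n);d=c["R"].T@np.linalg.solve(c["intrinsics"],[u,v,1]);o=-c["R"].T@c["t"]
    return o+d*(z-o[2])/d[2]
def px(n,X):
    c=robot.camera_params(n);p=c["intrinsics"]@(c["R"]@np.array(X)+c["t"]);return p[:2]/p[2]
def crop(n,x0,y0,x1,y1,name,k=3):
    im=robot.get_image(n);cv2.imwrite("pics/"+name,cv2.resize(im[y0:y1,x0:x1,::-1],None,fx=k,fy=k,interpolation=cv2.INTER_CUBIC));return im
def cork(n="top"):
    im=robot.get_image(n);h=cv2.cvtColor(im,cv2.COLOR_RGB2HSV);return im,h
E
python3 - <<'E'
from h import *
im=crop("top",225,90,490,290,"c1.png",3)
h=cv2.cvtColor(im,cv2.COLOR_RGB2HSV)
m=((h[...,1]>110)&(h[...,0]<25)).astype(np.uint8);m[:180]=0;m[290:]=0;m[:,:340]=0;m[:,470:]=0
c=max(cv2.findContours(m,0,2)[0],key=cv2.contourArea);b=cv2.boxPoints(cv2.minAreaRect(c))
B=np.array([w("top",*p,.138)for p in b]);print(b,B.round(4),B.mean(0),[np.linalg.norm(B[i]-B[i-1])for i in range(4)])
for p in [(250,103),(474,125),(463,283),(233,260)]:print(w("top",*p,.13).round(4))
E
```

```text
[[358.31738 256.9247 ]
 [369.04034 195.26785]
 [442.89355 208.11191]
 [432.1706  269.76877]] [[ 0.4895  0.0047  0.138 ]
 [ 0.5953 -0.0166  0.138 ]
 [ 0.5699 -0.1424  0.138 ]
 [ 0.4648 -0.1203  0.138 ]] [ 0.52986825 -0.06863399  0.138     ] [np.float64(0.12746428307213054), np.float64(0.10789882826357385), np.float64(0.1283258647549504), np.float64(0.1073803470216413)]
[0.7662 0.1884 0.13  ]
[ 0.7155 -0.2039  0.13  ]
[ 0.4408 -0.1741  0.13  ]
[0.4891 0.222  0.13  ]
```

View pics/c1.png

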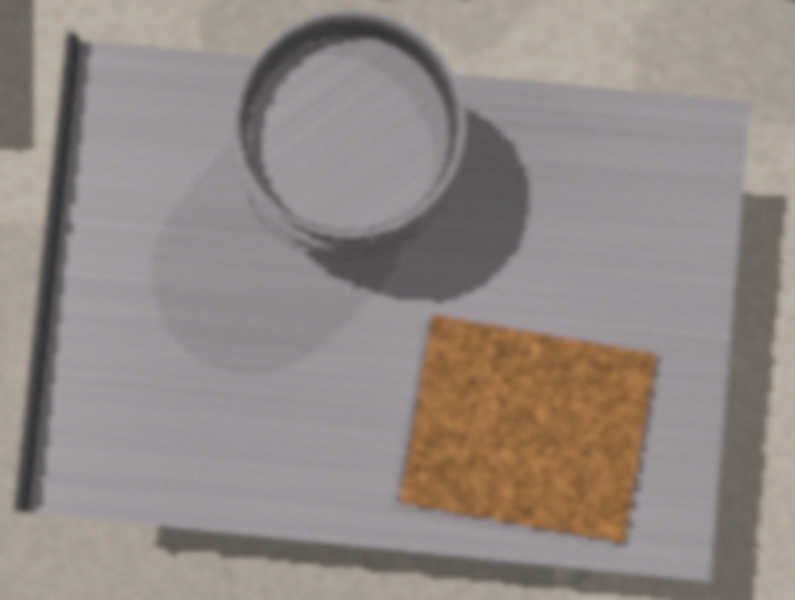

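The crop confirms a brown cork face on the riser: stand centre about (0.530, -0.069), yaw -0.20, and a box of 108 x 128 mm that fits 110 x 130. Riser yaw is about -0.12, centre about (0.602, 0.010). First I swing round to behind the +y edge of the stand.

Call:
jog_arm --pt "0.0854 -0.0411 -0.0016 0 0 0 4.5" --pt "0.0854 -0.0411 -0.0016 0 0 0 4.5" --pt "0.0854 -0.0411 -0.0016 0 0 0 4.5" --pt "0.0854 -0.0411 -0.0016 0 0 0 4.5" --pt "0.0854 -0.0411 -0.0016 0 0 0 4.5"

```text
clock: 0.57
tool_pos: [0.3286, 0.4097, 0.2449]
eef_rot: [0.332, 0.943, -0.0, -0.0]
force: [1.4, 0.4, -0.0]
gripper_width: 0.0854
grasp_force: 0.0
```

Call:
jog_arm --pt "0.0854 -0.0411 -0.0016 0 0 0 4.5" --pt "0.0854 -0.0411 -0.0016 0 0 0 4.5" --pt "0.0854 -0.0411 -0.0016 0 0 0 4.5" --pt "0.0854 -0.0411 -0.0016 0 0 0 4.5" --pt "0.0854 -0.0411 -0.0016 0 0 0 4.5"

```text
clock: 0.98
tool_pos: [0.4602, 0.2528, 0.245]
eef_rot: [0.51, 0.86, -0.0, -0.0]
force: [-0.3, 1.1, 0.0]
gripper_width: 0.0853
grasp_force: 0.0
```

Call:
jog_arm --pt "0.0854 -0.0411 -0.0016 0 0 0 4.5" --pt "0.0854 -0.0411 -0.0016 0 0 0 4.5" --pt "0.0854 -0.0411 -0.0016 0 0 0 4.5" --pt "0.0854 -0.0411 -0.0016 0 0 0 4.5" --pt "0.0854 -0.0411 -0.0016 0 0 0 4.5"

```text
clock: 1.4
tool_pos: [0.5215, 0.0577, 0.245]
eef_rot: [0.668, 0.744, -0.0, -0.0]
force: [0.2, 0.5, 0.5]
gripper_width: 0.0851
grasp_force: 0.0
```

```bash
cat >> h.py <<'E'
RC=np.array([.602,.0096,.13]); RR=Ro.from_euler("z",-.12)   # riser frame, refined below if needed
def rz(p): return RR.inv().apply(np.array(p)-RC)
def show():
    s=robot.sense();R=Ro.from_quat(s["eef_rot"]);M=RR.inv()*R
    print("t",s["clock"],"q",s["qpos"].round(3),"p",s["tool_pos"].round(4),"riser",rz(s["tool_pos"]).round(4),"F",s["force"].round(1),"w",s["gripper_width"],"g",s["grasp_force"])
    print("axes in riser (cols x y z)\n",M.as_matrix().round(3)); return s,M
def to(p,M0,s=None):   # shift in present tool axes to riser point, and turn rotvec to orientation M0 (riser frame)
    s=robot.sense();R=Ro.from_quat(s["eef_rot"])
    print("shift",R.inv().apply(RR.apply(p)+RC-s["tool_pos"]).round(4),"turn",np.degrees((R.inv()*RR*M0).as_rotvec()).round(2))
E
python3 - <<'E'
from h import *
show()
print("tins",rz(w("top",342,133,.224)),rz(w("side",233,262,.224)))
to([-.064,.02,.115],Ro.from_matrix(np.array([[0,1,0],[1,0,0],[0,0,-1]])))
to([-.064,.02,.115],Ro.from_matrix(np.array([[0,1,0],[-1,0,0],[0,0,-1.]]).T))
E
```

```text
t 1.4 q [ 0.11   0.238 -0.015  1.318 -0.     1.573] p [0.5215 0.0577 0.245 ] riser [-0.0856  0.0381  0.115 ] F [0.2 0.5 0.5] w 0.08507426365257138 g 0.0
axes in riser (cols x y z)
 [[-0.226  0.974 -0.   ]
 [ 0.974  0.226 -0.   ]
 [-0.    -0.    -1.   ]]
tins [0.07501699 0.0302765  0.094     ] [0.06906899 0.02505165 0.094     ]
shift [-0.0225  0.017  -0.    ] turn [-1.000e-02  1.000e-02  1.306e+01]Traceback (most recent call last):
  File "<stdin>", line 5, in <module>
  File "scipy/spatial/transform/_rotation.pyx", line 1143, in scipy.spatial.transform._rotation.Rotation.from_matrix
ValueError: Non-positive determinant (left-handed or null coordinate frame) in rotation matrix 0: [[ 0. -1.  0.]
 [ 1.  0.  0.]
 [ 0.  0. -1.]].
```

Call:
jog_arm --pt "0.0854 -0.011 0.009 0 0 0 6.5" --pt "0.0854 -0.011 0.007 0 0 0 6.5" --pt "0.0854 0 0 0.04 0 0 0" --pt "0.0854 0 0 0.04 0 0 0" --pt "0.0854 0 0 0.015 0 0 0"

```text
clock: 1.82
tool_pos: [0.5359, 0.0381, 0.1457]
eef_rot: [0.747, 0.665, -0.002, -0.002]
force: [-1.2, -0.4, 0.5]
gripper_width: 0.0852
grasp_force: 0.0
```

Call:
jog_arm --pt "0.0854 0 0 0 0 0 0"

```text
clock: 1.9
tool_pos: [0.5355, 0.0383, 0.1463]
eef_rot: [0.747, 0.665, -0.003, -0.002]
force: [-0.2, -1.1, 0.1]
gripper_width: 0.0853
grasp_force: 0.0
```

Call:
jog_arm --pt "0.0854 0 0 0.004 0 0 0" --pt "0.0854 0 0 0 0 0 0"

```text
clock: 2.07
tool_pos: [0.5387, 0.0389, 0.147]
eef_rot: [0.747, 0.665, 0.0, 0.0]
force: [0.4, -0.4, -0.3]
gripper_width: 0.0853
grasp_force: 0.0
```

```bash
python3 - <<'E'
from h import *
show()
crop("side",150,80,330,230,"c2.png",4)
E
```

```text
t 2.0667 q [ 0.072  0.314 -0.166  1.089 -0.     1.758] p [0.5387 0.0389 0.147 ] riser [-0.0663  0.0215  0.017 ] F [ 0.4 -0.4 -0.3] w 0.08528117369236596 g 0.0
axes in riser (cols x y z)
 [[-0.005  1.     0.001]
 [ 1.     0.005  0.   ]
 [ 0.     0.001 -1.   ]]
```

View pics/c2.png

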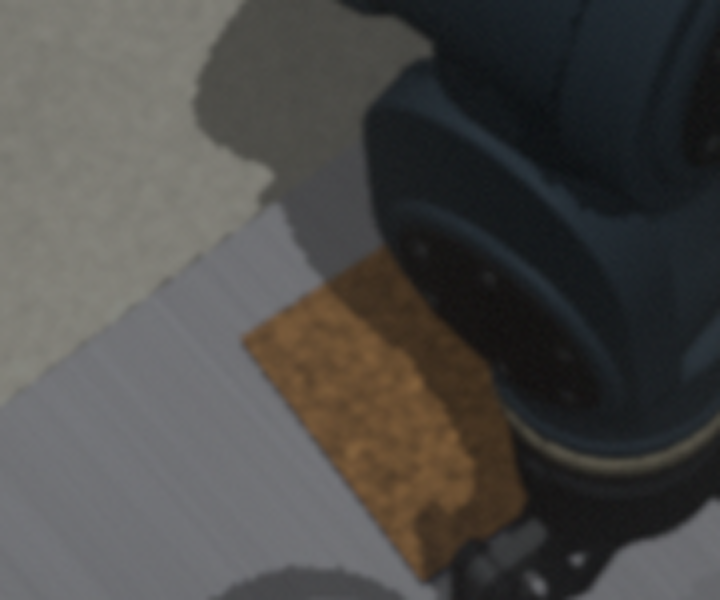

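The crop shows the cork plate with its near corner at (425,580), just ahead of a finger; the gripper hides the rest. I feel my way down.

Call:
jog_arm --pt "0.0854 0 0 0.004 0 0 0" --pt "0.0854 0 0 0 0 0 0"

```text
clock: 2.28
tool_pos: [0.5387, 0.0389, 0.1429]
eef_rot: [0.747, 0.665, 0.001, 0.0]
force: [0.1, -0.9, 0.4]
gripper_width: 0.0852
grasp_force: 0.0
```

Call:
jog_arm --pt "0.0854 0 0 0.003 0 0 0" --pt "0.0854 0 0 0 0 0 0"

```text
clock: 2.45
tool_pos: [0.5382, 0.0388, 0.1393]
eef_rot: [0.747, 0.665, 0.0, 0.0]
force: [-0.2, -0.2, 0.3]
gripper_width: 0.0853
grasp_force: 0.0
```

Call:
jog_arm --pt "0.0854 0 0 0.003 0 0 0" --pt "0.0854 0 0 0.0025 0 0 0" --pt "0.0854 0 0 0 0 0 0"

```text
clock: 2.7
tool_pos: [0.5379, 0.0387, 0.1332]
eef_rot: [0.747, 0.665, -0.0, -0.0]
force: [-0.5, 0.2, -0.2]
gripper_width: 0.0857
grasp_force: 0.0
```

Call:
jog_arm --pt "0.0854 -0.01 0 0 0 0 0" --pt "0.0854 -0.01 0 0 0 0 0" --pt "0.0854 -0.008 0 0 0 0 0" --pt "0.0854 -0.008 0 0 0 0 0" --pt "0.0854 -0.008 0 0 0 0 0"

```text
clock: 3.12
tool_pos: [0.5329, -0.0061, 0.1339]
eef_rot: [0.747, 0.665, -0.0, -0.0]
force: [0.3, -0.4, 0.5]
gripper_width: 0.0856
grasp_force: 0.1
```

Call:
jog_arm --pt "0.0854 -0.009 0 0 0 0 0" --pt "0.0854 -0.009 0 0 0 0 0" --pt "0.0854 -0.009 0 0 0 0 0" --pt "0.0854 -0.009 0 0 0 0 0" --pt "0.0854 0 0 0 0 0 0"

```text
clock: 3.53
tool_pos: [0.5288, -0.0424, 0.1339]
eef_rot: [0.747, 0.665, -0.0, 0.0]
force: [-0.3, 0.2, 0.2]
gripper_width: 0.0854
grasp_force: 0.0
```

```bash
python3 - <<'E'
from h import *
show()
crop("top",330,150,510,300,"c3.png",4)
E
```

```text
t 3.5333 q [-8.000e-02  3.090e-01 -2.100e-01  1.052e+00 -1.000e-03  1.608e+00] p [ 0.5288 -0.0424  0.1339] riser [-0.0665 -0.0604  0.0039] F [-0.3  0.2  0.2] w 0.08540967788040449 g 0.0
axes in riser (cols x y z)
 [[-0.004  1.     0.   ]
 [ 1.     0.004 -0.001]
 [-0.001  0.    -1.   ]]
```

View pics/c3.png

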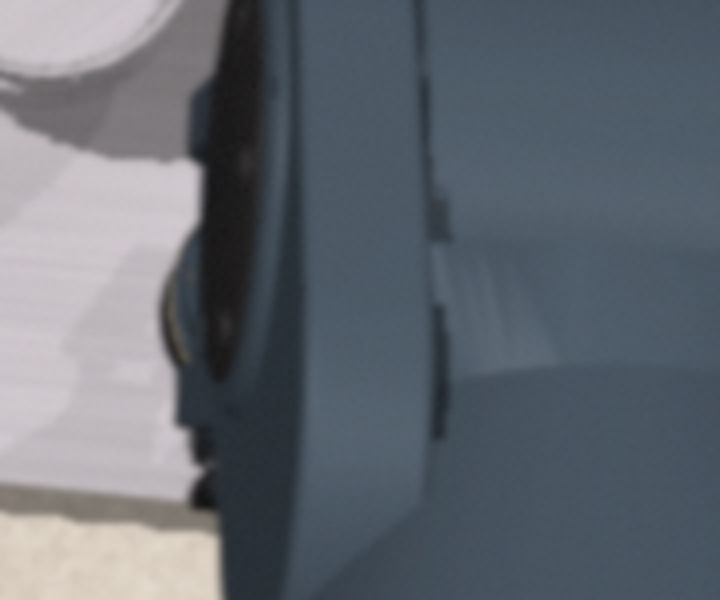

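The arm hides the stand from above, and none of it shows behind the fingers, so it has moved along. I push on, then back off and lift to measure.

Call:
jog_arm --pt "0.0854 -0.008 0 0 0 0 0" --pt "0.0854 -0.008 0 0 0 0 0" --pt "0.0854 -0.008 0 0 0 0 0" --pt "0.0854 -0.008 0 0 0 0 0" --pt "0.0854 -0.006 0 0 0 0 0"

```text
clock: 4.0
tool_pos: [0.5245, -0.0794, 0.1338]
eef_rot: [0.747, 0.665, -0.0, 0.0]
force: [0.8, 0.8, -0.5]
gripper_width: 0.0854
grasp_force: 0.4
```

Call:
jog_arm --pt "0.0854 0 0 0 0 0 0" --pt "0.0854 0.02 0 0 0 0 0" --pt "0.0854 0 0 -0.04 0 0 0" --pt "0.0854 0 0 -0.04 0 0 0" --pt "0.0854 0 0 -0.03 0 0 0"

```text
clock: 4.42
tool_pos: [0.527, -0.0584, 0.2464]
eef_rot: [0.746, 0.665, 0.0, 0.0]
force: [1.9, -0.6, 0.2]
gripper_width: 0.0855
grasp_force: 0.0
```

```bash
python3 - <<'E'
from h import *
show()
im=robot.get_image("side");h=cv2.cvtColor(im,cv2.COLOR_RGB2HSV)
cv2.imwrite("pics/c4.png",cv2.resize(im[70:230,170:360,::-1],None,fx=4,fy=3.7))
m=((h[...,1]>110)&(h[...,0]<25)&(h[...,2]>30)).astype(np.uint8);m[:90]=0;m[230:]=0;m[:,:170]=0;m[:,360:]=0
c=max(cv2.findContours(m,0,2)[0],key=cv2.contourArea);b=cv2.boxPoints(cv2.minAreaRect(c))
print(b,np.array([rz(w("side",*p,.138))for p in b]).round(4))
print("rim", [px("side",RR.apply([x,-.2,0])+RC) for x in(-.14,-.06,.14)])
E
```

```text
t 4.4167 q [-0.11   0.246 -0.     1.324 -0.     1.575] p [ 0.527  -0.0584  0.2464] riser [-0.0663 -0.0765  0.1164] F [ 1.9 -0.6  0.2] w 0.085467619898227 g 0.0
axes in riser (cols x y z)
 [[-0.005  1.     0.001]
 [ 1.     0.005 -0.   ]
 [-0.     0.001 -1.   ]]
[[174.18121  134.64824 ]
 [221.74368   91.544754]
 [272.99515  148.0981  ]
 [225.43268  191.20158 ]] [[-0.0007 -0.236   0.008 ]
 [-0.1106 -0.2482  0.008 ]
 [-0.1078 -0.1094  0.008 ]
 [-0.0016 -0.101   0.008 ]]
rim [array([253.64452166, 102.75610022]), array([216.64883149, 130.47282282]), array([118.50167899, 204.00347972])]
```

View pics/c4.png

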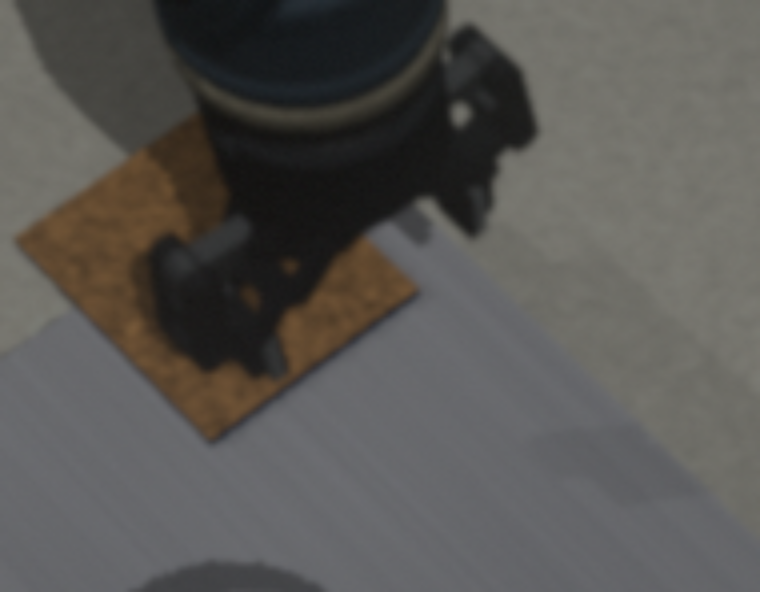

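The crop shows the plate's lower corner at full-image (223,189), its right corner at (274,148) and its left corner at (174,135). It is square to the riser and overhangs about 36 mm, so it needs about 14 mm more.

Call:
jog_arm --pt "0.0854 0 0 0.04 0 0 0" --pt "0.0854 0 0 0.04 0 0 0" --pt "0.0854 0 0 0.025 0 0 0" --pt "0.0854 0 0 0.0075 0 0 0" --pt "0.0854 0 0 0 0 0 0"

```text
clock: 4.88
tool_pos: [0.5262, -0.0585, 0.1316]
eef_rot: [0.747, 0.665, -0.0, -0.0]
force: [0.0, -0.8, 0.1]
gripper_width: 0.0852
grasp_force: 0.0
```

Call:
jog_arm --pt "0.0854 -0.01 0 0 0 0 0" --pt "0.0854 -0.008 0 0 0 0 0" --pt "0.0854 -0.008 0 0 0 0 0" --pt "0.0854 -0.008 0 0 0 0 0" --pt "0.0854 0 0 0 0 0 0"

```text
clock: 5.3
tool_pos: [0.523, -0.094, 0.1314]
eef_rot: [0.747, 0.665, -0.0, 0.0]
force: [0.2, -0.1, 0.7]
gripper_width: 0.0854
grasp_force: 0.0
```

Call:
jog_arm --pt "0.0854 0.02 0 0 0 0 0" --pt "0.0854 0 0 -0.04 0 0 0" --pt "0.0854 0 0 -0.04 0 0 0" --pt "0.0854 0 0 -0.03 0 0 0" --pt "0.0854 0 0 0 0 0 0"

```text
clock: 5.72
tool_pos: [0.5277, -0.0729, 0.2474]
eef_rot: [0.747, 0.665, 0.003, 0.003]
force: [-0.5, -0.6, 0.1]
gripper_width: 0.0856
grasp_force: 0.0
```

```bash
cat >> h.py <<'E'
def corkbox(z=.138):
    im=robot.get_image("side");h=cv2.cvtColor(im,cv2.COLOR_RGB2HSV)
    m=((h[...,1]>110)&(h[...,0]<25)&(h[...,2]>30)).astype(np.uint8);m[:75]=0;m[230:]=0;m[:,:150]=0;m[:,360:]=0
    c=max(cv2.findContours(m,0,2)[0],key=cv2.contourArea);b=cv2.boxPoints(cv2.minAreaRect(c))
    print(np.array([rz(w("side",*p,z))for p in b]).round(4))
E
python3 - <<'E'
from h import *
show();corkbox()
E
```

```text
t 5.7167 q [-0.137  0.244  0.     1.318 -0.     1.549] p [ 0.5277 -0.0729  0.2474] riser [-0.0639 -0.0908  0.1174] F [-0.5 -0.6  0.1] w 0.08560233110054367 g 0.0
axes in riser (cols x y z)
 [[-0.005  1.     0.009]
 [ 1.     0.005 -0.   ]
 [-0.     0.009 -1.   ]]
[[-0.0007 -0.2504  0.008 ]
 [-0.1106 -0.2627  0.008 ]
 [-0.1077 -0.1242  0.008 ]
 [-0.0015 -0.1156  0.008 ]]
```

Call:
jog_arm --pt "0.0854 -0.036 0 0 0 0 0" --pt "0.0854 -0.036 0 0 0 0 0" --pt "0.0854 -0.036 0 0 0 0 0" --pt "0.0854 -0.036 0 0 0 0 0" --pt "0.0854 -0.036 0 0 0 0 0"

```text
clock: 6.18
tool_pos: [0.5038, -0.2528, 0.2403]
eef_rot: [0.747, 0.665, -0.0, -0.001]
force: [1.4, 0.1, 0.2]
gripper_width: 0.0852
grasp_force: 0.0
```

Call:
jog_arm --pt "0.0854 -0.036 0 0 0 0 0" --pt "0.0854 -0.036 0 0 0 0 0" --pt "0.0854 0 0 0 0 0 -7" --pt "0.0854 0 0 0 0 0 -7" --pt "0.0854 0 0 0 0 0 -7"

```text
clock: 6.6
tool_pos: [0.4955, -0.3237, 0.2398]
eef_rot: [0.611, 0.791, -0.0, -0.001]
force: [0.1, 0.2, -0.6]
gripper_width: 0.0856
grasp_force: 0.0
```

Call:
jog_arm --pt "0.0854 0 0 0 0 0 -7" --pt "0.0854 0 0 0 0 0 -7" --pt "0.0854 0 0 0 0 0 -7" --pt "0.0854 0 0 0 0 0 -7" --pt "0.0854 0 0 0 0 0 -7"

```text
clock: 7.02
tool_pos: [0.4959, -0.3228, 0.2401]
eef_rot: [0.344, 0.939, 0.0, -0.001]
force: [0.5, -0.5, -0.1]
gripper_width: 0.0856
grasp_force: 0.0
```

Call:
jog_arm --pt "0.0854 0 0 0 0 0 -7" --pt "0.0854 0 0 0 0 0 -7" --pt "0.0854 0 0 0 0 0 -7" --pt "0.0854 0 0 0 0 0 -7" --pt "0.0854 0 0 0 0 0 -6"

```text
clock: 7.43
tool_pos: [0.4959, -0.3228, 0.2401]
eef_rot: [0.055, 0.999, 0.0, -0.001]
force: [0.8, 0.8, 0.9]
gripper_width: 0.0853
grasp_force: 0.0
```

Call:
jog_arm --pt "0.07 0 0 0 -6 0 0" --pt "0.06 0 0 0 -6 0 0" --pt "0.06 0 0 0 -6 0 0" --pt "0.06 0 0 0 -6 0 0" --pt "0.06 0 0 0 -6 0 0"

```text
clock: 7.85
tool_pos: [0.4964, -0.3231, 0.2412]
eef_rot: [0.056, 0.964, 0.261, 0.016]
force: [0.4, 0.0, -1.8]
gripper_width: 0.06
grasp_force: 0.0
```

```bash
python3 - <<'E'
from h import *
show()
E
```

```text
t 7.85 q [-0.776  0.6    0.428  1.743  0.41  -0.732] p [ 0.4964 -0.3231  0.2412] riser [-0.065  -0.343   0.1112] F [ 0.4  0.  -1.8] w 0.06004019114481993 g 0.0
axes in riser (cols x y z)
 [[-1.    -0.004 -0.001]
 [-0.004  0.864  0.504]
 [-0.001  0.504 -0.864]]
```

```bash
cat > k.py <<'E'
from h import *
from scipy.optimize import least_squares
def fk(q,P):
    a,L1,L2,h,L3,o=P;p=q[1]-q[2]+q[3];f=q[1]-q[2]
    e=np.array([np.cos(q[0]),np.sin(q[0]),0]);l=np.array([-e[1],e[0],0]);Z=np.array([0,0,1.])
    r=a+L1*np.sin(q[1])+L2*np.cos(f)+o*np.sin(f);z=h+L1*np.cos(q[1])-L2*np.sin(f)+o*np.cos(f)
    d=np.cos(q[4])*(np.cos(p)*e-np.sin(p)*Z)+np.sin(q[4])*l
    return e*r+Z*z+L3*d,d
D=[([1.29,.2387,-.0142,1.3192,0],[.1454,.5041,.2448]),([.072,.314,-.166,1.089,0],[.5387,.0389,.147]),([-.08,.309,-.21,1.052,-.001],[.5288,-.0424,.1339]),([-.137,.244,0,1.318,0],[.5277,-.0729,.2474]),([-.776,.6,.428,1.743,.41],[.4964,-.3231,.2412])]
s=least_squares(lambda P:np.r_[np.concatenate([fk(q,P)[0]-x for q,x in D])*100,(P-[.05,.4,.4,.4,.28,0])*.02],[.05,.4,.4,.4,.28,0])
P=s.x
def ik(p,tilt):  # riser point, tilt deg from vertical toward +y
    t=np.radians(tilt);d=RR.apply([0,np.sin(t),-np.cos(t)]);X=RR.apply(p)+RC
    r=least_squares(lambda q:np.r_[(fk(q,P)[0]-X)*10,fk(q,P)[1]-d],[-.776,.6,.428,1.743,.41],bounds=([-2.66,-1.03,-1.14,-1.82,-1.45],[2.66,1.9,1.46,2.27,1.34]));return r.x,r.cost
if __name__=="__main__":
    print(P.round(4),s.cost)
    for y,z in((-.26,-.01),(-.24,.05)):
        for t in(40,50,60,70): q,c=ik([-.06,y,z],t);print(y,z,t,q.round(3),round(c,5))
E
python3 k.py
```

```text
[0.04   0.449  0.3759 0.1366 0.2939 0.0583] 0.33740987921816407
-0.26 -0.01 40 [-0.72   0.626  0.051  1.439  0.559] 0.0
-0.26 -0.01 50 [-0.765  0.705  0.089  1.576  0.659] 0.0
-0.26 -0.01 60 [-0.799  0.787  0.12   1.731  0.74 ] 0.0
-0.26 -0.01 70 [-0.823  0.87   0.145  1.904  0.799] 0.0
-0.24 0.05 40 [-0.694  0.553  0.097  1.542  0.57 ] 0.0
-0.24 0.05 50 [-0.741  0.625  0.117  1.669  0.673] 0.0
-0.24 0.05 60 [-0.776  0.699  0.13   1.815  0.756] 0.0
-0.24 0.05 70 [-0.801  0.774  0.136  1.979  0.819] 0.0
```

Call:
jog_arm --pt "0.06 0 0 0 -6.7 0 0" --pt "0.06 0 0 0 -6.7 0 0" --pt "0.06 0 0 0 -6.7 0 0" --pt "0.06 0 0 0 -6.7 0 0" --pt "0.06 0 0 0 -6.7 0 0"

```text
clock: 8.27
tool_pos: [0.4956, -0.3219, 0.2379]
eef_rot: [0.05, 0.849, 0.525, 0.033]
force: [-33.1, 44.5, 75.2]
gripper_width: 0.0605
grasp_force: 0.0
```

Call:
jog_arm --pt "0.06 0 0 0 -6.7 0 0" --pt "0.06 0 0 0 0 0 0"

```text
clock: 8.43
tool_pos: [0.4846, -0.3021, 0.2188]
eef_rot: [0.056, 0.818, 0.571, 0.037]
force: [-0.3, -0.9, -1.9]
gripper_width: 0.0601
grasp_force: 0.0
```

```bash
cat >> h.py <<'E'
def tilt(t): t=np.radians(t); return Ro.from_matrix(np.array([[-1,0,0],[0,np.cos(t),np.sin(t)],[0,np.sin(t),-np.cos(t)]]))
E
python3 - <<'E'
from h import *
show();to([-.058,-.284,.036],tilt(70))
E
```

```text
t 8.4333 q [-0.909  0.981  0.588  2.263  0.735 -1.227] p [ 0.4846 -0.3021  0.2188] riser [-0.0792 -0.3236  0.0888] F [-0.3 -0.9 -1.9] w 0.060139252571826785 g 0.0
axes in riser (cols x y z)
 [[-1.     0.008  0.014]
 [ 0.016  0.346  0.938]
 [ 0.003  0.938 -0.346]]
shift [-0.0208 -0.0357  0.0557] turn [-0.23  0.78 -0.48]
```

Call:
jog_arm --pt "0.06 -0.007 -0.012 0.0 0 0 0" --pt "0.06 -0.007 -0.012 0.01 0 0 0" --pt "0.06 -0.007 -0.012 0.015 0 0 0" --pt "0.06 0 0 0.015 0 0 0" --pt "0.06 0 0 0.015 0 0 0"

```text
clock: 8.85
tool_pos: [0.5134, -0.2675, 0.1727]
eef_rot: [0.053, 0.823, 0.564, 0.04]
force: [0.6, -0.4, 0.5]
gripper_width: 0.06
grasp_force: 0.0
```

```bash
python3 - <<'E'
from h import *
show();to([-.058,-.284,.036],tilt(70));to([-.058,-.228,.016],tilt(70))
crop("side",150,0,340,150,"c5.png",4)
E
```

```text
t 8.85 q [-0.846  0.984  0.497  2.12   0.785 -1.18 ] p [ 0.5134 -0.2675  0.1727] riser [-0.0548 -0.2857  0.0427] F [ 0.6 -0.4  0.5] w 0.05997141969579222 g 0.0
axes in riser (cols x y z)
 [[-1.    -0.001  0.014]
 [ 0.013  0.36   0.933]
 [-0.006  0.933 -0.36 ]]
shift [ 0.0033 -0.0056  0.0039] turn [-1.12  0.82  0.04]
shift [ 0.0041 -0.0041  0.0633] turn [-1.12  0.82  0.04]
```

View pics/c5.png

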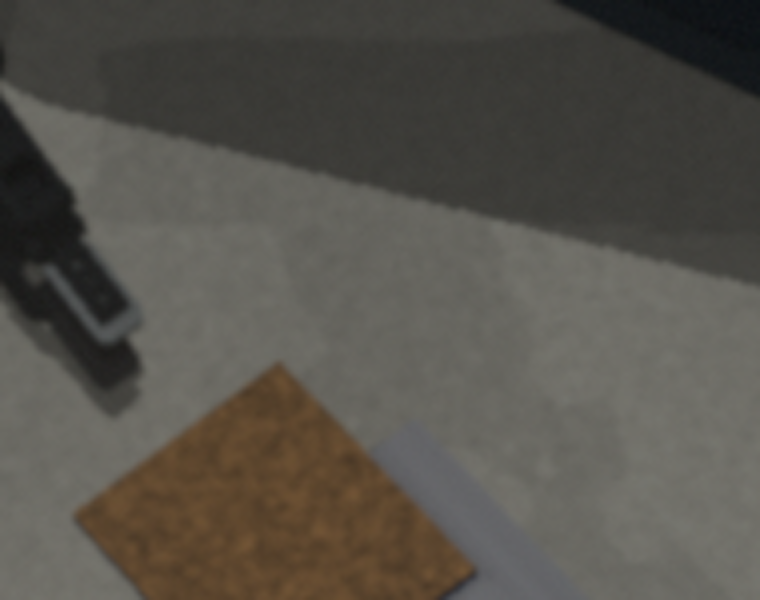

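The crop shows the overhanging edge from (169,129) to (221,90) in the full image, the gripper lined up in front of it, and the fingers clear above and below. I insert now.

Call:
jog_arm --pt "0.06 0.002 -0.002 0.015 -1 0 0" --pt "0.06 0.002 -0.002 0.016 0 0.8 0" --pt "0.06 0 0 0.016 0 0 0" --pt "0.06 0 0 0.016 0 0 0" --pt "0.06 0 0 0 0 0 0"

```text
clock: 9.32
tool_pos: [0.5169, -0.208, 0.1479]
eef_rot: [0.048, 0.818, 0.572, 0.034]
force: [-0.7, -0.4, 0.1]
gripper_width: 0.0602
grasp_force: 0.0
```

```bash
python3 - <<'E'
from h import *
show();to([-.056,-.228,.016],tilt(70))
E
```

```text
t 9.3167 q [-0.782  0.948  0.329  1.987  0.833 -1.158] p [ 0.5169 -0.208   0.1479] riser [-0.0585 -0.2262  0.0179] F [-0.7 -0.4  0.1] w 0.0601946124134729 g 0.0
axes in riser (cols x y z)
 [[-1.    -0.002 -0.002]
 [-0.002  0.344  0.939]
 [-0.001  0.939 -0.344]]
shift [-0.0025 -0.0024 -0.001 ] turn [-0.1  -0.1   0.09]
```

Call:
jog_arm --pt "0.026 0 -0.003 0 0 0 0" --pt "0.026 0 -0.003 0 0 0 0" --pt "0.026 0 -0.003 0 0 0 0" --pt "0.026 0 0 0 0 0 0" --pt "0.026 0 0 0 0 0 0"

```text
clock: 9.73
tool_pos: [0.5162, -0.2139, 0.1389]
eef_rot: [0.049, 0.818, 0.572, 0.036]
force: [-0.1, -0.8, -0.2]
gripper_width: 0.026
grasp_force: 0.4
```

Call:
jog_arm --pt "0.026 0 0.009 -0.001 0 0 0" --pt "0.026 0 0.009 -0.002 0 0 0" --pt "0.026 0 0.009 -0.002 0 0 0" --pt "0.026 0 0.008 -0.002 0 0 0" --pt "0.026 0 0.007 -0.002 0 0 0"

```text
clock: 10.15
tool_pos: [0.517, -0.2071, 0.1833]
eef_rot: [0.048, 0.818, 0.572, 0.036]
force: [0.3, 0.7, -1.4]
gripper_width: 0.0259
grasp_force: 0.4
```

```bash
python3 - <<'E'
from h import *
show()
crop("side",140,30,330,180,"c6.png",4)
E
```

```text
t 10.15 q [-0.782  0.912  0.348  2.04   0.836 -1.158] p [ 0.517  -0.2071  0.1833] riser [-0.0584 -0.2253  0.0533] F [ 0.3  0.7 -1.4] w 0.02590391854700427 g 0.41236882098019123
axes in riser (cols x y z)
 [[-1.    -0.003  0.001]
 [ 0.     0.343  0.939]
 [-0.003  0.939 -0.343]]
```

View pics/c6.png

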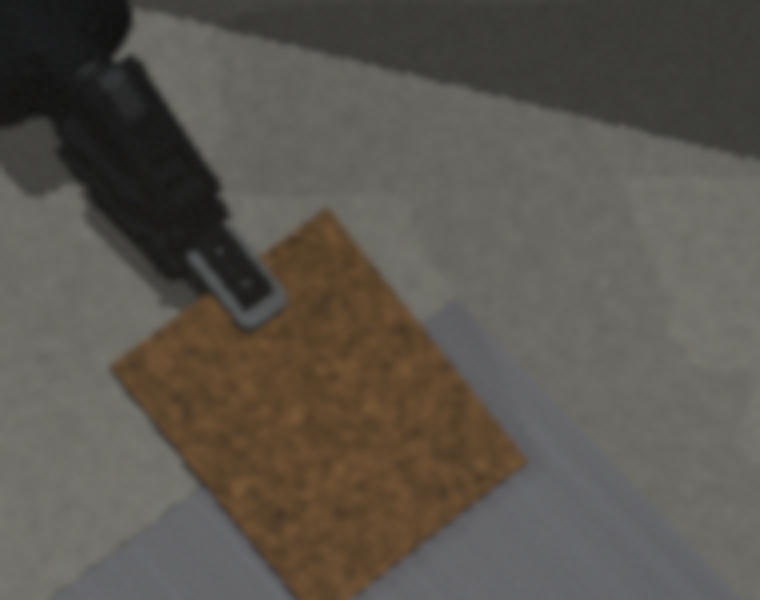

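The crop shows the plate tipped up on the lower finger with the upper finger over the middle of its edge at about (250,310). Its far corner, at (527,463), has not crept. I close on it.

Call:
jog_arm --pt "0.004 0 -0.003 0 0 0 0" --pt "0.004 0 -0.003 0 0 0 0" --pt "0.004 0 -0.003 0 0 0 0" --pt "0.004 0 0 0 0 0 0" --pt "0.004 0 0 0 0 0 0" --newtons 50

```text
clock: 10.62
tool_pos: [0.5165, -0.2103, 0.1733]
eef_rot: [0.05, 0.817, 0.573, 0.035]
force: [-0.9, -0.0, 5.6]
gripper_width: 0.0071
grasp_force: 52.9
```

```bash
python3 - <<'E'
from h import *
show();corkbox(.15)
E
```

```text
t 10.6167 q [-0.786  0.926  0.349  2.032  0.834 -1.161] p [ 0.5165 -0.2103  0.1733] riser [-0.0585 -0.2286  0.0433] F [-0.9 -0.   5.6] w 0.00711796507049304 g 52.86537766456604
axes in riser (cols x y z)
 [[-1.    -0.     0.002]
 [ 0.002  0.341  0.94 ]
 [-0.001  0.94  -0.341]]
[[-0.0062 -0.2525  0.02  ]
 [-0.1174 -0.2575  0.02  ]
 [-0.1053 -0.11    0.02  ]
 [ 0.0015 -0.1087  0.02  ]]
```

Call:
jog_arm --pt "0.004 0 0.0085 -0.001 4 0 0" --pt "0.004 0 0.0081 0.0006 4 0 0" --pt "0.004 0 0.0081 0.0006 4 0 0" --pt "0.004 0 0.0081 0.0006 4 0 0" --pt "0.004 0 0.0081 0.0006 4 0 0"

```text
clock: 11.08
tool_pos: [0.519, -0.19, 0.2088]
eef_rot: [0.055, 0.905, 0.421, 0.027]
force: [-1.3, 2.6, 3.1]
gripper_width: 0.0071
grasp_force: 52.7
```

```bash
cat >> h.py <<'E'
def pivot():
    s,M=show();print("far edge corners",[(rz(s["tool_pos"])+M.apply([0,e,.115])).round(4) for e in(-.004,.004)])
E
python3 - <<'E'
from h import *
pivot()
E
```

```text
t 11.0833 q [-0.698  0.646  0.227  1.725  0.697 -0.79 ] p [ 0.519  -0.19    0.2088] riser [-0.0585 -0.2081  0.0788] F [-1.3  2.6  3.1] w 0.007104309658104006 g 52.65496015548706
axes in riser (cols x y z)
 [[-1.    -0.     0.003]
 [ 0.002  0.645  0.765]
 [-0.002  0.765 -0.645]]
far edge corners [array([-0.0582, -0.1228,  0.0016]), array([-0.0582, -0.1176,  0.0077])]
```

Call:
jog_arm --pt "0.004 0 0.0081 0.0005 4 0 0" --pt "0.004 0 0.0081 0.0005 4 0 0" --pt "0.004 0 0.0081 0.0005 4 0 0" --pt "0.004 0 0.0081 0.0005 4 0 0" --pt "0.004 0 0.0081 0.0005 4 0 0"

```text
clock: 11.5
tool_pos: [0.5228, -0.1583, 0.2346]
eef_rot: [0.058, 0.964, 0.257, 0.017]
force: [-0.7, 3.2, 5.1]
gripper_width: 0.0071
grasp_force: 52.9
```

Call:
jog_arm --pt "0.004 0 0.0081 0.0005 4 0 0" --pt "0.004 0 0.0081 0.0005 4 0 0" --pt "0.004 0 0.0081 0.0005 4 0 0" --pt "0.004 0 0.0081 0.0005 4 0 0" --pt "0.004 0 0.0081 0.0005 4 0 0"

```text
clock: 11.92
tool_pos: [0.5276, -0.1197, 0.2478]
eef_rot: [0.06, 0.994, 0.086, 0.008]
force: [-1.9, 4.0, 8.4]
gripper_width: 0.0071
grasp_force: 53.5
```

```bash
python3 - <<'E'
from h import *
pivot()
E
```

```text
t 11.9167 q [-0.315  0.284  0.044  1.36   0.17  -0.197] p [ 0.5276 -0.1197  0.2478] riser [-0.0584 -0.1373  0.1178] F [-1.9  4.   8.4] w 0.007090547579406092 g 53.530349135398865
axes in riser (cols x y z)
 [[-1.    -0.     0.005]
 [ 0.001  0.985  0.172]
 [-0.005  0.172 -0.985]]
far edge corners [array([-0.0578, -0.1215,  0.0038]), array([-0.0578, -0.1136,  0.0052])]
```

Call:
jog_arm --pt "0.004 0 0.0081 -0.001 4 0 0" --pt "0.004 0 0.0081 -0.001 4 0 0" --pt "0.004 0 0.0081 -0.0005 4 0 0" --pt "0.004 0 0.0081 0 4 0 0" --pt "0.004 0 0.0081 0 4 0 0"

```text
clock: 12.33
tool_pos: [0.5319, -0.0808, 0.2499]
eef_rot: [0.06, 0.994, -0.089, -0.004]
force: [0.3, -0.5, -1.9]
gripper_width: 0.0071
grasp_force: 52.1
```

Call:
jog_arm --pt "0.004 0 0.0081 0 4 0 0" --pt "0.004 0 0.0081 0 4 0 0" --pt "0.004 0 0.0081 0 4 0 0" --pt "0.004 0 0.0081 0 4 0 0" --pt "0.004 0 0.0081 0 4 0 0"

```text
clock: 12.75
tool_pos: [0.5367, -0.0425, 0.2371]
eef_rot: [0.058, 0.964, -0.26, -0.015]
force: [0.1, -0.1, -1.4]
gripper_width: 0.007
grasp_force: 52.1
```

```bash
python3 - <<'E'
from h import *
pivot()
crop("side",140,60,330,210,"c7.png",4)
E
```

```text
t 12.75 q [ 0.186  0.364  0.038  1.416 -0.502  0.35 ] p [ 0.5367 -0.0425  0.2371] riser [-0.0586 -0.0596  0.1071] F [ 0.1 -0.1 -1.4] w 0.007017133266584344 g 52.0958286523819
axes in riser (cols x y z)
 [[-1.     0.001  0.002]
 [ 0.     0.864 -0.504]
 [-0.002 -0.504 -0.864]]
far edge corners [array([-0.0584, -0.121 ,  0.0098]), array([-0.0584, -0.114 ,  0.0057])]
```

View pics/c7.png

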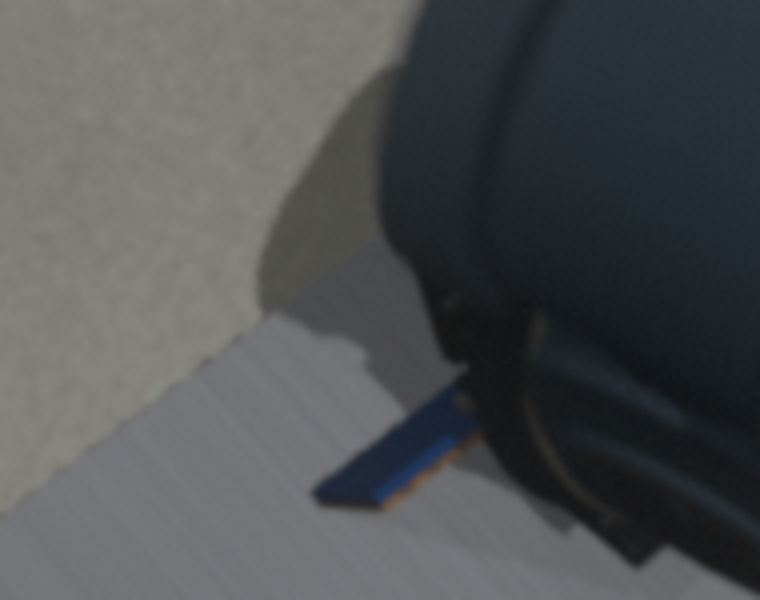

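The crop shows the plate past upright, its bottom edge at about (345,500) on the riser, blue on the upper side and cork beneath. I lay it over a little further and release.

Call:
jog_arm --pt "0.004 0 0.0081 0.001 4 0 0" --pt "0.004 0 0.0081 0.001 4 0 0" --pt "0.004 0 0.0081 0.001 4 0 0" --pt "0.004 0 0.0081 0.001 4 0 0" --pt "0.004 0 0 0 0 0 0"

```text
clock: 13.22
tool_pos: [0.5396, -0.0181, 0.2129]
eef_rot: [0.053, 0.917, -0.394, -0.024]
force: [-0.8, -2.8, 7.0]
gripper_width: 0.0069
grasp_force: 53.9
```

```bash
python3 - <<'E'
from h import *
pivot()
E
```

```text
t 13.2167 q [ 0.329  0.524  0.075  1.548 -0.712  0.606] p [ 0.5396 -0.0181  0.2129] riser [-0.0586 -0.035   0.0829] F [-0.8 -2.8  7. ] w 0.006872763959306575 g 53.85106444358826
axes in riser (cols x y z)
 [[-1.    -0.003  0.001]
 [-0.003  0.689 -0.725]
 [ 0.002 -0.725 -0.689]]
far edge corners [array([-0.0585, -0.1211,  0.0065]), array([-0.0585, -0.1156,  0.0007])]
```

Call:
jog_arm --pt "0.03 0 0 0 0 0 0" --pt "0.05 0 0 0 0 0 0" --pt "0.05 0 0 0 0 0 0" --pt "0.05 0 0.012 0 0 0 0" --pt "0.05 0 0.012 0 0 0 0"

```text
clock: 13.63
tool_pos: [0.5417, -0.003, 0.198]
eef_rot: [0.057, 0.919, -0.39, -0.022]
force: [0.8, -0.4, -0.5]
gripper_width: 0.0501
grasp_force: 0.2
```

Call:
jog_arm --pt "0.05 0 0 -0.025 0 0 0" --pt "0.05 0 0 -0.035 0 0 0" --pt "0.05 0 0 -0.04 0 0 0" --pt "0.05 0 0 -0.04 0 0 0" --pt "0.05 0 0 -0.03 0 0 0"

```text
clock: 14.05
tool_pos: [0.5558, 0.1209, 0.3173]
eef_rot: [0.056, 0.919, -0.39, -0.022]
force: [1.4, 0.2, -0.9]
gripper_width: 0.0499
grasp_force: 0.0
```

```bash
python3 - <<'E'
from h import *
show();to([-.06,.05,.2],Ro.from_matrix(np.array([[0,1,0],[1,0,0],[0,0,-1]])))
crop("side",140,60,330,210,"c8.png",4)
E
```

```text
t 14.05 q [ 0.517  0.644  0.546  2.023 -0.618  0.818] p [0.5558 0.1209 0.3173] riser [-0.0592  0.105   0.1873] F [ 1.4  0.2 -0.9] w 0.049940276048621744 g 0.0
axes in riser (cols x y z)
 [[-1.     0.002  0.002]
 [ 0.     0.695 -0.719]
 [-0.003 -0.719 -0.695]]
shift [ 0.0008 -0.0474  0.0307] turn [-35.81  36.08  84.61]
```

View pics/c8.png

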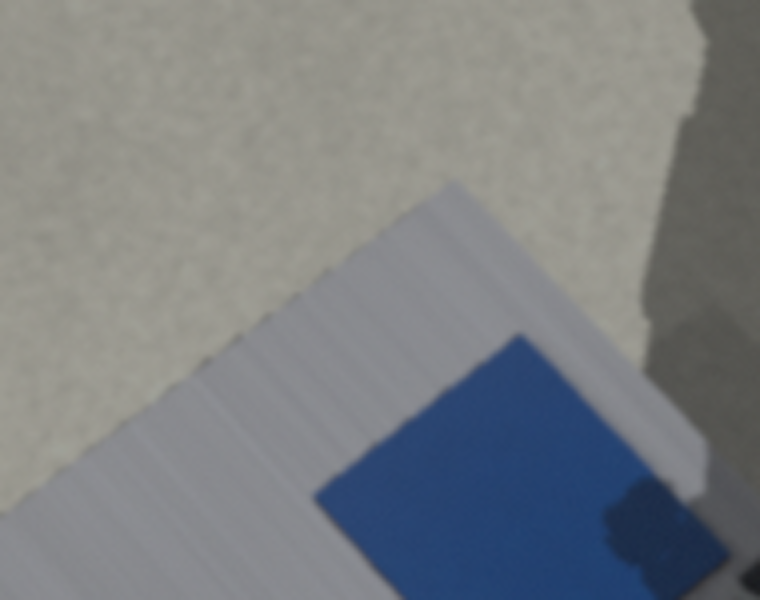

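The crop shows the stand lying flat with its blue face up: corners at about (270,144), (219,184) and (322,198) in the full image. Next I upright the tool, go round behind it and push.

Call:
jog_arm --pt "0.0854 0 0 -0.005 -6.6 0 0" --pt "0.0854 0 0 -0.005 -6.6 0 0" --pt "0.0854 0 0 0 -6.6 0 0" --pt "0.0854 0 0 0 -6.6 0 0" --pt "0.0854 0 0 0 -6.6 0 0"

```text
clock: 14.52
tool_pos: [0.5573, 0.1266, 0.3236]
eef_rot: [0.059, 0.992, -0.11, -0.004]
force: [0.2, -0.5, 0.8]
gripper_width: 0.0852
grasp_force: 0.0
```

Call:
jog_arm --pt "0.0854 0 0 0 -6.6 0 0" --pt "0.0854 0 0 0 -6.4 0 0" --pt "0.0854 0 -0.035 0 0 0 0" --pt "0.0854 0 -0.035 0 0 0 0" --pt "0.0854 0 -0.035 0 0 0 0"

```text
clock: 14.93
tool_pos: [0.5437, 0.0202, 0.3231]
eef_rot: [0.06, 0.998, -0.0, 0.001]
force: [1.2, -1.1, -0.1]
gripper_width: 0.0857
grasp_force: 0.0
```

Call:
jog_arm --pt "0.0854 0 -0.035 0 0 0 0" --pt "0.0854 0 -0.035 0 0 0 0" --pt "0.0854 0 -0.035 0 0 0 0" --pt "0.0854 0 -0.035 0 0 0 0" --pt "0.0854 0 -0.025 0 0 0 0"

```text
clock: 15.35
tool_pos: [0.524, -0.1448, 0.323]
eef_rot: [0.061, 0.998, -0.0, 0.001]
force: [0.6, 0.3, 0.1]
gripper_width: 0.0854
grasp_force: 0.0
```

Call:
jog_arm --pt "0.0854 0 0 0 0 0 7" --pt "0.0854 0 0 0 0 0 7" --pt "0.0854 0 0 0 0 0 7" --pt "0.0854 0 0 0 0 0 7" --pt "0.0854 0 0 0 0 0 7"

```text
clock: 15.77
tool_pos: [0.5245, -0.1424, 0.3229]
eef_rot: [0.361, 0.933, 0.0, 0.001]
force: [0.7, 0.1, -0.0]
gripper_width: 0.0853
grasp_force: 0.0
```

Call:
jog_arm --pt "0.0854 0 0 0 0 0 7" --pt "0.0854 0 0 0 0 0 7" --pt "0.0854 0 0 0 0 0 7" --pt "0.0854 0 0 0 0 0 7" --pt "0.0854 0 0 0 0 0 7"

```text
clock: 16.18
tool_pos: [0.5246, -0.1423, 0.3229]
eef_rot: [0.624, 0.781, 0.0, 0.001]
force: [0.5, -1.1, 0.7]
gripper_width: 0.0852
grasp_force: 0.0
```

Call:
jog_arm --pt "0.0854 0 0 0 0 0 7" --pt "0.0854 0 0 0 0 0 7" --pt "0.0854 0 0 0 0 0 6"

```text
clock: 16.43
tool_pos: [0.5246, -0.1423, 0.3229]
eef_rot: [0.75, 0.661, 0.0, 0.001]
force: [-0.2, -0.6, -0.9]
gripper_width: 0.0858
grasp_force: 0.0
```

```bash
cat >> h.py <<'E'
def bluebox(n="side"):
    im=robot.get_image(n);h=cv2.cvtColor(im,cv2.COLOR_RGB2HSV)
    m=((h[...,1]>140)&(h[...,0]>100)&(h[...,0]<125)&(h[...,2]>50)).astype(np.uint8)
    if n=="side": m[350:]=0
    else: m[:,:225]=0
    c=max(cv2.findContours(m,0,2)[0],key=cv2.contourArea);b=cv2.boxPoints(cv2.minAreaRect(c))
    h=cv2.approxPolyDP(cv2.convexHull(c),4,True)[:,0]
    print(n,np.array([rz(w(n,*map(float,p),.138))for p in b]).round(4),"\nhull",np.array([rz(w(n,*map(float,p),.138))for p in h]).round(4))
E
python3 - <<'E'
from h import *
show();to([-.064,-.17,.115],Ro.from_matrix(np.array([[0,1,0],[1,0,0],[0,0,-1]])))
bluebox()
E
```

```text
t 16.4333 q [-0.265  0.258  0.209  1.521  0.     1.433] p [ 0.5246 -0.1423  0.3229] riser [-0.0587 -0.16    0.1929] F [-0.2 -0.6 -0.9] w 0.08581114657756708 g 0.0
axes in riser (cols x y z)
 [[ 0.007  1.     0.002]
 [ 1.    -0.007 -0.   ]
 [-0.     0.002 -1.   ]]
shift [-0.01   -0.0054  0.0779] turn [ 0.1   0.01 -0.39]
side [[-0.0012 -0.1169  0.008 ]
 [-0.112  -0.1257  0.008 ]
 [-0.1088  0.0087  0.008 ]
 [-0.0017  0.0139  0.008 ]] 
hull [[-0.1078 -0.1169  0.008 ]
 [-0.1089  0.0063  0.008 ]
 [-0.0028  0.009   0.008 ]
 [-0.0017 -0.1152  0.008 ]]
```

Call:
jog_arm --pt "0.0854 -0.01 -0.005 0.04 0 0 -0.4" --pt "0.0854 0 0 0.041 0 0 0" --pt "0.0854 0 0 0.041 0 0 0" --pt "0.0854 0 0 0.041 0 0 0" --pt "0.0854 0 0 0.02 0 0 0"

```text
clock: 16.9
tool_pos: [0.5162, -0.1512, 0.1357]
eef_rot: [0.745, 0.667, -0.001, -0.001]
force: [-0.7, 0.3, 0.3]
gripper_width: 0.0854
grasp_force: 0.0
```

Call:
jog_arm --pt "0.0854 0 0 0.006 0 0 0" --pt "0.0854 0 0 0 0 0 0"

```text
clock: 17.07
tool_pos: [0.5174, -0.1515, 0.1331]
eef_rot: [0.745, 0.667, -0.0, -0.001]
force: [-0.4, 0.2, -0.0]
gripper_width: 0.0851
grasp_force: 0.0
```

```bash
python3 - <<'E'
from h import *
show();to([-.064,.03,.0035],Ro.from_matrix(np.array([[0,1,0],[1,0,0],[0,0,-1]])))
E
```

```text
t 17.0667 q [-0.285  0.324 -0.19   1.058 -0.     1.397] p [ 0.5174 -0.1515  0.1331] riser [-0.0647 -0.1701  0.0031] F [-0.4  0.2 -0. ] w 0.0850681465944359 g 0.0
axes in riser (cols x y z)
 [[-0.009  1.    -0.001]
 [ 1.     0.009  0.   ]
 [ 0.    -0.001 -1.   ]]
shift [ 0.2001  0.0025 -0.0003] turn [-0.07 -0.01  0.5 ]
```

Call:
jog_arm --pt "0.0854 0.015 0.001 0 0 0 0.5" --pt "0.0854 0.014 0 0 0 0 0" --pt "0.0854 0.009 0 0 0 0 0" --pt "0.0854 0.009 0 0 0 0 0" --pt "0.0854 0.01 0 0 0 0 0"

```text
clock: 17.48
tool_pos: [0.527, -0.0954, 0.1352]
eef_rot: [0.749, 0.663, 0.001, 0.002]
force: [-0.5, -1.1, 1.3]
gripper_width: 0.0855
grasp_force: 0.7
```

Call:
jog_arm --pt "0.0854 0.01 0 0 0 0 0" --pt "0.0854 0.01 0 0 0 0 0" --pt "0.0854 0.01 0 0 0 0 0" --pt "0.0854 0.01 0 0 0 0 0" --pt "0.0854 0.01 0 0 0 0 0"

```text
clock: 17.9
tool_pos: [0.5327, -0.0451, 0.1345]
eef_rot: [0.749, 0.663, 0.0, 0.001]
force: [-0.5, -1.6, 1.4]
gripper_width: 0.0853
grasp_force: 0.7
```

Call:
jog_arm --pt "0.0854 0.01 0 0 0 0 0" --pt "0.0854 0.01 0 0 0 0 0" --pt "0.0854 0.01 0 0 0 0 0" --pt "0.0854 0.01 0 0 0 0 0" --pt "0.0854 0.01 0 0 0 0 0"

```text
clock: 18.32
tool_pos: [0.5387, 0.0045, 0.1345]
eef_rot: [0.749, 0.663, 0.0, 0.001]
force: [-0.3, -1.8, 1.4]
gripper_width: 0.0853
grasp_force: 0.7
```

```bash
python3 - <<'E'
from h import *
show();bluebox("top");bluebox()
E
```

```text
t 18.3167 q [ 9.000e-03  3.200e-01 -1.920e-01  1.056e+00 -1.000e-03  1.702e+00] p [0.5387 0.0045 0.1345] riser [-0.0622 -0.0126  0.0045] F [-0.3 -1.8  1.4] w 0.08527383063685232 g 0.7343729083368089
axes in riser (cols x y z)
 [[ 0.002  1.     0.002]
 [ 1.    -0.002 -0.001]
 [-0.001  0.002 -1.   ]]
top [[-0.1103  0.1259  0.008 ]
 [-0.0034  0.1263  0.008 ]
 [-0.004   0.0287  0.008 ]
 [-0.1105  0.0291  0.008 ]] 
hull [[-0.0052  0.1242  0.008 ]
 [-0.0056  0.0545  0.008 ]
 [-0.1091  0.0306  0.008 ]
 [-0.1081  0.1258  0.008 ]]
side [[-0.0019  0.0027  0.008 ]
 [-0.113  -0.0022  0.008 ]
 [-0.1089  0.1303  0.008 ]
 [-0.0016  0.1317  0.008 ]] 
hull [[-0.1076  0.0029  0.008 ]
 [-0.1089  0.1279  0.008 ]
 [-0.004   0.1301  0.008 ]
 [-0.0025  0.0044  0.008 ]]
```

Call:
jog_arm --pt "0.0854 0.012 0 0 0 0 0" --pt "0.0854 0.012 0 0 0 0 0" --pt "0.0854 0.012 0 0 0 0 0" --pt "0.0854 0.01 0 0 0 0 0" --pt "0.0854 0.01 0 0 0 0 0"

```text
clock: 18.83
tool_pos: [0.5455, 0.0603, 0.1344]
eef_rot: [0.749, 0.663, 0.0, 0.001]
force: [0.8, -0.1, -0.0]
gripper_width: 0.0853
grasp_force: 0.3
```

Call:
jog_arm --pt "0.0854 0.002 0 0 0 0 0" --pt "0.0854 0.002 0 0 0 0 0" --pt "0.0854 0.0 0 0 0 0 0"

```text
clock: 19.08
tool_pos: [0.546, 0.0634, 0.1344]
eef_rot: [0.749, 0.663, 0.001, 0.001]
force: [0.6, -0.5, 0.1]
gripper_width: 0.0852
grasp_force: 0.0
```

Call:
jog_arm --pt "0.0854 0.002 0 0 0 0 0" --pt "0.0854 0.002 0 0 0 0 0" --pt "0.0854 0.0 0 0 0 0 0"

```text
clock: 19.33
tool_pos: [0.5465, 0.067, 0.1344]
eef_rot: [0.749, 0.663, 0.001, 0.001]
force: [0.3, 0.3, 0.7]
gripper_width: 0.0856
grasp_force: 0.0
```

```bash
python3 - <<'E'
from h import *
show()
E
```

```text
t 19.3333 q [ 1.230e-01  3.390e-01 -1.630e-01  1.066e+00 -1.000e-03  1.816e+00] p [0.5465 0.067  0.1344] riser [-0.062   0.0503  0.0044] F [0.3 0.3 0.7] w 0.08560658263441087 g 0.0
axes in riser (cols x y z)
 [[ 0.002  1.     0.002]
 [ 1.    -0.002 -0.001]
 [-0.001  0.002 -1.   ]]
```

Call:
jog_arm --pt "0.0854 0.0015 0 0 0 0 0" --pt "0.0854 0.0015 0 0 0 0 0"

```text
clock: 19.5
tool_pos: [0.5468, 0.0698, 0.1344]
eef_rot: [0.749, 0.662, 0.0, 0.001]
force: [0.0, -0.4, -0.8]
gripper_width: 0.0854
grasp_force: 0.4
```

Call:
jog_arm --pt "0.0854 0.0015 0 0 0 0 0" --pt "0.0854 0.0015 0 0 0 0 0"

```text
clock: 19.67
tool_pos: [0.5468, 0.071, 0.1344]
eef_rot: [0.749, 0.662, -0.001, 0.003]
force: [-1.5, -18.3, 2.3]
gripper_width: 0.0852
grasp_force: 9.0
```

```bash
python3 - <<'E'
from h import *
show();bluebox("side")
E
```

```text
t 19.6667 q [ 0.132  0.341 -0.16   1.068 -0.006  1.827] p [0.5468 0.071  0.1344] riser [-0.0621  0.0543  0.0044] F [ -1.5 -18.3   2.3] w 0.08517116053608535 g 9.009633678942919
axes in riser (cols x y z)
 [[ 0.004  1.     0.002]
 [ 1.    -0.004 -0.006]
 [-0.006  0.002 -1.   ]]
side [[-0.0016  0.0666  0.008 ]
 [-0.1127  0.0635  0.008 ]
 [-0.1085  0.1937  0.008 ]
 [-0.0011  0.1935  0.008 ]] 
hull [[-0.1048  0.0656  0.008 ]
 [-0.1086  0.1909  0.008 ]
 [-0.0022  0.1927  0.008 ]
 [-0.0027  0.0689  0.008 ]]
```

The push has met the lip at 18 N, where the geometry predicts it. I back off, rise and look.

Call:
jog_arm --pt "0.0854 -0.005 0 0 0 0 0" --pt "0.0854 -0.015 0 0 0 0 0" --pt "0.0854 -0.015 0 0 0 0 0" --pt "0.0854 0 0 -0.035 0 0 0" --pt "0.0854 0 0 -0.04 0 0 0"

```text
clock: 20.13
tool_pos: [0.5408, 0.0376, 0.208]
eef_rot: [0.749, 0.662, -0.002, -0.001]
force: [1.5, 1.0, 0.8]
gripper_width: 0.0853
grasp_force: 0.0
```

Call:
jog_arm --pt "0.0854 0 0 -0.04 0 0 0" --pt "0.0854 -0.04 0 0 0 0 0" --pt "0.0854 -0.04 0 0 0 0 0" --pt "0.0854 -0.04 0 0 0 0 0" --pt "0.0854 -0.04 0 0 0 0 0"

```text
clock: 20.55
tool_pos: [0.5229, -0.1216, 0.25]
eef_rot: [0.749, 0.663, 0.001, 0.002]
force: [1.3, -0.2, 0.9]
gripper_width: 0.0851
grasp_force: 0.0
```

Call:
jog_arm --pt "0.0854 -0.04 0 0 0 0 0" --pt "0.0854 -0.04 0 0 0 0 0" --pt "0.0854 0 0 0 0 0 0" --pt "0.0854 0 0 0 0 0 0"

```text
clock: 20.88
tool_pos: [0.513, -0.2019, 0.2495]
eef_rot: [0.75, 0.661, 0.001, 0.001]
force: [-0.1, 1.4, 0.6]
gripper_width: 0.0852
grasp_force: 0.0
```

```bash
python3 - <<'E'
from h import *
show();bluebox("top")
crop("top",225,90,425,290,"c9.png",3)
print("tins",rz(w("top",342,133,.224)))
E
```

```text
t 20.8833 q [-0.375  0.28   0.055  1.343  0.     1.322] p [ 0.513  -0.2019  0.2495] riser [-0.0631 -0.2206  0.1195] F [-0.1  1.4  0.6] w 0.08517403219230862 g 0.0
axes in riser (cols x y z)
 [[ 0.006  1.     0.002]
 [ 1.    -0.006 -0.   ]
 [-0.     0.002 -1.   ]]
top [[-0.1103  0.1947  0.008 ]
 [-0.0027  0.1953  0.008 ]
 [-0.0036  0.0662  0.008 ]
 [-0.1108  0.0664  0.008 ]] 
hull [[-0.0029  0.1926  0.008 ]
 [-0.0067  0.0666  0.008 ]
 [-0.1094  0.0685  0.008 ]
 [-0.1095  0.1934  0.008 ]]
tins [0.07501699 0.0302765  0.094     ]
```

View pics/c9.png

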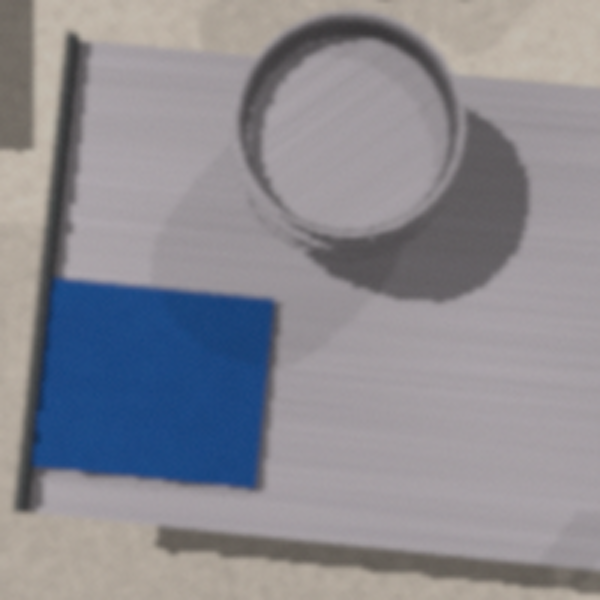

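The crop shows the blue face up, with the stand flush and square along the lip from (55,280) to (35,467). The tins' rim is at (350,125), exactly as in the first crop.

```bash
python3 -c "
from plant import robot
print(robot.job_done())"
```

```text
the job is handed in; nothing more can be done
None
```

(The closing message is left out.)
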